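# Key a drive arbor into a tilted welding positioner

## Task

Fit the steel arbor into the socket of the tilted welding positioner: put its nose in the collar, press lightly and turn it until its cross-shaped key finds the hidden slot and drops, then push it fully home so that its flange is flush on the collar, and let go. Press gently, do not force it, and leave the tin, the jar and the pipe off-cut standing where they are.

Things in the scene. Friction and masses are not known exactly. Their poses are not given: they have to be found in the camera images.
- arbor_centre (a point): Centre of the loose steel arbor (92 mm tall, 0.45 kg, at first standing on its key), on its axis, 46 mm above its lower end; z runs from key to tang. Heights above the lower end: flange, 70 mm in diameter, 34 to 42 mm; flat-sided tang to grip, 42 to 92 mm, 26 mm thick along y (flat faces at +y and -y), 46 mm wide along x.
- arbor_key (a point): Middle of the arbor's lower end; axes as arbor_centre. The lowest 14 mm are a cross-shaped key: two crossed blades along x and y, each 40 mm long and 11 mm thick. Above it, to 34 mm, is a round nose 44 mm in diameter, its lower edge chamfered.
- socket_mouth (a point): Centre of the socket's open mouth on the positioner's head, in the plane of the collar's rim, 165 to 180 mm above the bench. z points out along the bore, leaning 24 to 40 degrees from vertical, roughly towards the robot. Steel collar 76 mm across, bore 47 mm. Home, the flange sits on the rim and arbor_centre is 12 mm out from here along z.
- spindle_face (a point): Middle of the braked spindle's flat face, 22 mm down the bore; axes as socket_mouth. A cross slot (two grooves at right angles, 15 mm wide, 14 mm deep) takes the key within about 5 degrees. Its angle varies and is not given; some fit lies within any quarter turn. It does not turn under light force. With the key resting on this face the flange stands 12 mm off the rim.
- positioner: Tilting welding positioner fixed to the bench: base plate 170 x 170 x 12 mm on four feet 40 mm high, two grey cheeks that reach 160 mm above the bench, 124 mm apart, between them a round grey head 96 mm in diameter with the collar on it. The tilt is braked. Origin: on the bench under the plate's middle, z up; the head leans towards -x.
- bench_tin: Bystander: food tin, about 102 mm across and 118 mm tall, standing; origin under its centre.
- bench_jar: Bystander: screw-top jar, 69 mm across and 84 mm tall, standing; origin under its centre.
- pipe_off: Bystander: dark pipe off-cut, 49 mm across and 85 mm tall, standing on end; origin under its centre.
Mind the look-alikes: they are no part of the job. Leave any pink or red look-alike of the part that bears arbor_centre alone.

How it is judged:
By the outcome, as a careful person would: the job done as asked, in the order asked, and still so for the second after the job is handed in, with the robot touching nothing.
It also fails if it takes over 70 s, if anything falls off the work surface, if the arm or the gripper's body presses on something with over 40 N, if the wrist force passes 120 N, or if a joint passes its speed limit or range.

## Robot

A 6-joint arm with a two-finger parallel gripper is mounted at the origin on a cart in front of the work surface, level with it; the furniture and walls round the work are solid. World frame = base frame: x ahead of the robot, y to its left, z up, the work surface at z = 0. Lengths are in mm, angles in rad, forces in N, time in s.
With the tool pointing down it reaches from about 275 to 975 mm from the base axis. Payload 8.4 kg.
Tool frame: the origin (TCP) lies between the finger pads; the fingertips stand 11 mm ahead of it and the grasp point (between the pads) lies 8 mm behind it; z points along the fingers, y is the line along which they close (so a half turn about z gives the same grasp; the last joint's range is limited). The gripper opens to 92 mm and grips with 3 to 60 N. Pads are 20 mm wide; open, the fingers measure 128 mm over their backs; the gripper's body (75 mm by 189 mm) begins 69 mm behind the grasp point.
Start: joints at [1.113, 0.353, 1.633, -0, 1.155, -0.002], TCP at [275.112, 561.196, 225.583] pointing down, gripper open.
Joint ranges: [-2.63, 2.63], [-0.92, 2.1], [0.06, 2.66], [-1.3, 4.44], [0, 2.69], [-3.02, 3.02]. Speed limits (rad/s): [2.22, 2.22, 2.79, 3.14, 3.14, 3.14].

## Interface

Orientations are given as a unit quaternion [x, y, z, w].
In Python, from bench import robot gives the robot as it stands. The module is installed in compiled form; this text tells all that it offers.
- The arm moves only by the tool step_arm, never from a script. Its arguments are lists of equal length, an entry for each row: "offset": the shift along the tool's x, y, z in cm, a list of three; "rot": the turn, a rotation vector about the tool's x, y, z in degrees, a list of three; "fingers": the opening, from -1 (shut) to 1 (fully open). A call has 1 to 8 rows; each row is the pose to reach, as a shift and turn from the pose commanded when the call began, along the tool's axes at that moment; what a row does not reach only later rows make up. A row lasts 1/10 s, in which the tool goes at most 50 mm and 8.59 degrees, less where a joint would pass 70% of its speed; a pose out of reach is approached as far as the arm can. A call with a gripper value outside its range is refused whole. The fingers move at their own pace and stop on an object; "force" is the grip in N (left out, the last holds). Time passes only in rows, so rows that repeat a pose let the fingers close. It gives the time, the measured TCP pose, the force, the opening and the grip force at its end, in the units of the state.
- robot.read_state(): the state, without advancing time (a new reading comes with each control period).
- robot.capture(name): name is "scene" or "top"; returns the picture (400x640x3 uint8, blue, green, red); there is no depth.
- robot.get_calibration(name): a dict with "camera_matrix" (3x3 intrinsics, pixels), "rvec" (rotation vector, rad) and "tvec" (3), from world to camera coordinates, as OpenCV has them. Camera axes: x right, y down, z forward; pixel columns grow to the right and rows downward; lengths in mm; the calibration is good to about 2 mm. A picture is of the moment at which its call begins. get_calibration takes no time and is no camera call.
- robot.hand_in(): hands the job in; it is judged then, once.
Trained networks look in the newest picture that a camera, given by its name, has taken for a name from the list of things; names that differ only in an ending like _2 or _b are one class to them, and where a whole thing is asked for, a point or a joint stands for the part that bears it (a point fixed in the world has none). Each returns a list of dicts, best first, with "confidence" (0 to 1); they miss things now and then, are a little off and sometimes report something else, mostly with a low value. They report only what shows in the picture. A call takes as long as a camera call. They do not tell look-alikes from the thing itself.
- robot.look_for(camera, query): "xy" ([column, row] in pixels, amid what is visible of it).
- robot.trace(camera, query): "region" (400x640 bool, what is visible of it) and "xy" ([column, row] in pixels, amid what is visible of it).
The state is a dict: "t": time; "qpos": joint angles; "joint_velocities": joint speeds; "tau": joint torques, N m; "eef_pos": TCP position; "eef_rot": TCP orientation; "ft_force": force on the tool from outside, world axes, zero at the start; "torque": the same for the moment, N m; "opening": opening from 0.0 (shut) to 1.0 (fully open); "grasp_force": force on a finger pad.
Only numpy, scipy, OpenCV 4.12 (cv2) and the standard library are available. Lean on these libraries where they do the work, as an engineer would, in place of code of your own. Each camera call takes 0.05 s, during which the arm holds its last target. There are 200 camera calls.

## Working session

There is one attempt and no reset: what is moved stays moved. The work goes in short steps, Python scripts to look and compute and a tool call to move; the robot and the scene stay as the last step left them, time stands still between calls to the robot, and variables do not carry over. Pictures are saved under pics/ and viewed, at most 10 in all, crops included, and the job is handed in when it is done.

Besides the shell and the picture viewer there is one more tool, called as name(argument=value, ...), one argument or row to a line, values as JSON. step_arm: Moves the arm, as the interface text tells. Its arguments: {"type":"object","properties":{"offset":{"type":"array"},"rot":{"type":"array"},"fingers":{"type":"array"},"force":{"type":"number"}},"required":["offset","rot","fingers"]}

```bash
mkdir -p pics
cat > h.py <<'E'
import numpy as np,cv2
from bench import robot
from scipy.spatial.transform import Rotation as R
def cal(n):
    c=robot.get_calibration(n);K=np.array(c['camera_matrix'],float);Rm=cv2.Rodrigues(np.array(c['rvec'],float))[0];t=np.array(c['tvec'],float).ravel();return K,Rm,t
def proj(n,P):
    K,Rm,t=cal(n);p=(np.atleast_2d(P)@Rm.T+t)@K.T;return p[:,:2]/p[:,2:]
def ray(n,uv):
    K,Rm,t=cal(n);d=Rm.T@np.linalg.inv(K)@np.array([uv[0],uv[1],1.]);return -Rm.T@t,d/np.linalg.norm(d)
def onz(n,uv,z):
    c,d=ray(n,uv);return c+d*(z-c[2])/d[2]
def tri(uvs,utop):
    c1,d1=ray('scene',uvs);c2,d2=ray('top',utop)
    s=np.linalg.lstsq(np.c_[d1,-d2],c2-c1,rcond=None)[0];a,b=c1+s[0]*d1,c2+s[1]*d2
    return (a+b)/2,np.linalg.norm(a-b)
E
python3 - <<'E'
from h import *
for n in('scene','top'):
    im=robot.capture(n);cv2.imwrite(f'pics/{n}0.png',im)
    print(n,'cam',ray(n,(320,200)))
    for q in('arbor_centre','arbor_key','socket_mouth','spindle_face','positioner','bench_tin','bench_jar','pipe_off'):
        print(q,[(np.round(d['xy']).tolist(),round(d['confidence'],2)) for d in robot.look_for(n,q)][:4])
print(robot.read_state())
E
```

```text
scene cam (array([-339.67825704, -617.79217267, 1060.25709866]), array([ 0.61535609,  0.41731444, -0.66871933]))
arbor_centre [([222.0, 187.0], 0.85), ([240.0, 236.0], 0.85), ([249.0, 193.0], 0.83)]
arbor_key [([236.0, 233.0], 0.78), ([223.0, 187.0], 0.77), ([217.0, 212.0], 0.67), ([250.0, 194.0], 0.61)]
socket_mouth [([359.0, 201.0], 0.96)]
spindle_face [([357.0, 202.0], 0.75)]
positioner [([358.0, 216.0], 0.66)]
bench_tin [([439.0, 234.0], 0.97)]
bench_jar [([293.0, 178.0], 0.68)]
pipe_off [([395.0, 272.0], 0.83)]
top cam (array([ 355.97695343,  -34.49118837, 1353.95054556]), array([ 0.10891483,  0.0074409 , -0.99402324]))
arbor_centre [([240.0, 203.0], 0.77), ([207.0, 208.0], 0.74), ([226.0, 247.0], 0.7), ([264.0, 254.0], 0.56)]
arbor_key [([236.0, 202.0], 0.73), ([268.0, 254.0], 0.69), ([205.0, 210.0], 0.61)]
socket_mouth []
spindle_face [([353.0, 172.0], 0.62)]
positioner [([353.0, 174.0], 0.71)]
bench_tin [([430.0, 154.0], 0.76)]
bench_jar [([257.0, 156.0], 0.93)]
pipe_off [([419.0, 213.0], 0.5)]
{'t': 0.9, 'qpos': array([ 1.11261645e+00,  3.52953465e-01,  1.63339148e+00, -1.99219118e-05,
        1.15517584e+00, -2.41195259e-03]), 'joint_velocities': array([ 4.41606993e-04, -2.43831505e-04,  4.29578590e-04,  8.36960462e-04,
        1.39795445e-05, -1.55413626e-03]), 'tau': array([ 3.04930827e-04, -5.93722808e+01, -3.34581828e+01,  6.99442159e-02,
        1.54515269e-02, -1.22388951e-05]), 'eef_pos': array([275.11578568, 561.21299132, 225.61570617]), 'eef_rot': array([2.25912780e-01, 9.74147532e-01, 3.29094199e-05, 1.70759990e-05]), 'ft_force': array([-0.21907371, -0.22194411, -0.08154433]), 'torque': array([0.016239  , 0.03152546, 0.00783235]), 'grasp_force': 0.0, 'opening': 1.0026550388702844}
```

View pics/scene0.png

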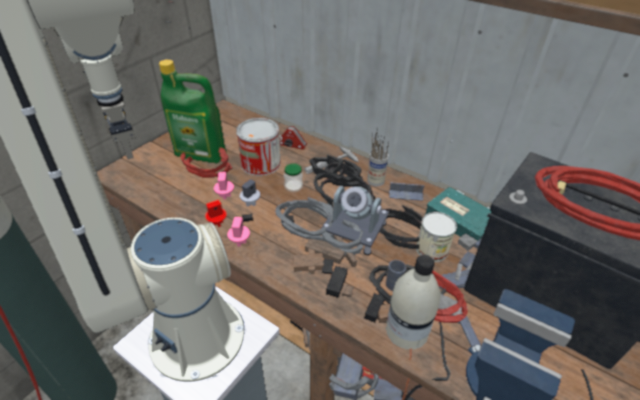

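View pics/top0.png

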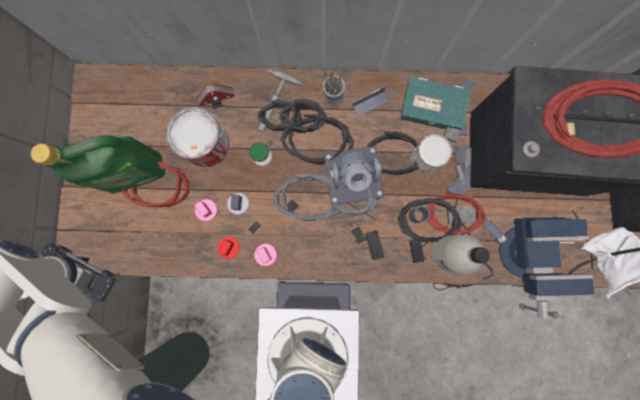

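Candidates for the arbor in the scene view are pink (222,187), red (216,212), pink (238,232) and steel grey (249,193); in the top view the grey one is at (238,203). The grey one fits, since it is steel and not pink or red. I'll confirm that in a crop.

Run:
```python
from h import *
S=cv2.imread('pics/scene0.png');T=cv2.imread('pics/top0.png')
def cr(im,cx,cy,w=50,h=37,s=8):return cv2.resize(im[cy-h:cy+h,cx-w:cx+w],None,fx=4,fy=4,interpolation=cv2.INTER_CUBIC)
o=np.vstack([np.hstack([cr(S,249,193),cr(S,358,210)]),np.hstack([cr(T,238,203),cr(T,355,175)])])
cv2.imwrite('pics/crops.png',o);print(o.shape)
robot.capture('scene');robot.capture('top')
for n in('scene','top'):
    for d in robot.trace(n,'arbor_centre'):
        m=d['region'];ys,xs=np.nonzero(m);print(n,d['xy'],d['confidence'],xs.min(),xs.max(),ys.min(),ys.max(),xs.mean(),ys.mean(),m.sum())
print('socket', onz('scene',(354,198),172),onz('top',(358,180),172))
p,e=tri((249,193),(238,203));print('arbor rough',p,e)
for nm,z,a,b in(('tin',59,(439,234),(434,152)),('jar',42,(293,178),(260,154)),('pipe',42,(395,272),(419,213))):print(nm,onz('scene',a,z),onz('top',b,z))
```

```text
(592, 800, 3)
scene [214.0, 211.7] 0.78 206 225 200 224 215.03485254691688 212.1662198391421 373
scene [250.2, 192.8] 0.7 240 259 179 206 249.5978835978836 192.85714285714286 378
scene [237.4, 233.0] 0.62 229 248 217 245 238.3968253968254 231.46296296296296 378
scene [223.8, 186.7] 0.58 214 233 172 197 223.59692307692308 185.46461538461537 325
top [267.2, 255.4] 0.74 254 275 244 265 264.72010178117046 254.2875318066158 393
top [226.5, 250.0] 0.73 217 238 237 259 227.62311557788945 247.58291457286433 398
top [236.6, 202.1] 0.71 227 248 193 213 237.30654761904762 202.86607142857142 336
top [203.8, 209.1] 0.6 194 216 199 220 204.95367847411444 209.47956403269754 367
socket [ 544.78483659 -141.04494626  172.        ] [ 546.72421488 -134.50259715  172.        ]
arbor rough [482.97052083 238.09385511  42.01919653] 1.2806847728121398
tin [ 668.65276191 -383.12059351   59.        ] [ 662.14771146 -386.69718908   59.        ]
jar [637.69946384 164.87960143  42.        ] [645.14308284 174.2348953   42.        ]
pipe [ 468.42241049 -337.98896715   42.        ] [ 466.02075491 -341.77006525   42.        ]
```

View pics/crops.png

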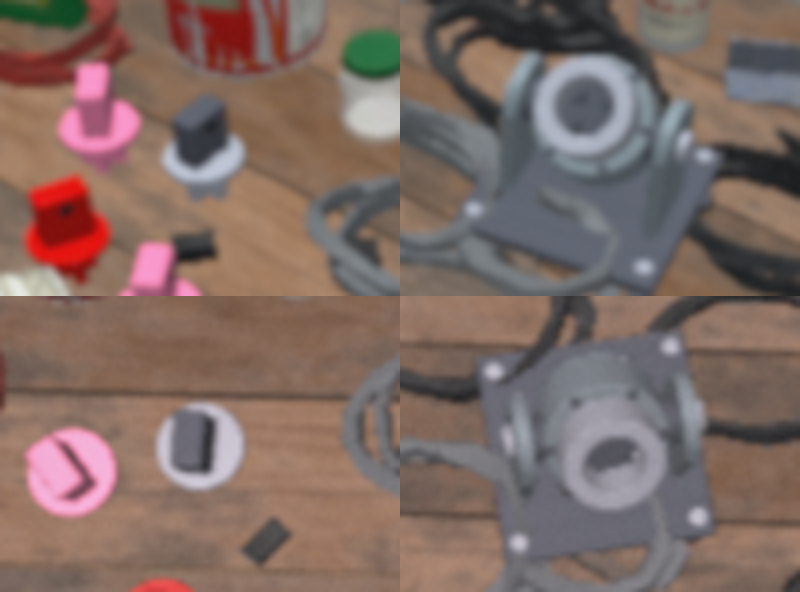

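The crop confirms that the grey arbor with the light steel flange and dark tang is the real one, at scene (249,193) and top (238,203). The socket mouth is at about scene (354,199) and top (357,181). Next I'll fit both poses.

```bash
cat > fit.py <<'E'
from h import *
from scipy.optimize import differential_evolution as DE
import sys
G={}
for n in('scene','top'):
    im=np.mean([robot.capture(n).astype(float) for _ in range(4)],0);np.save(f'pics/{n}.npy',im)
    G[n]=cv2.GaussianBlur(im.mean(2).astype(np.float32),(0,0),.6)
def samp(n,P):
    p=proj(n,P).astype(np.float32);return cv2.remap(G[n],p[:,0].reshape(-1,1),p[:,1].reshape(-1,1),cv2.INTER_LINEAR).ravel()
th=np.linspace(0,2*np.pi,72,endpoint=False)
def circ(c,z,r):
    a=np.cross(z,[0,1,0]);a/=np.linalg.norm(a);b=np.cross(z,a);return c+r*(np.cos(th)[:,None]*a+np.sin(th)[:,None]*b)
def ax(lean,yaw):return np.array([-np.sin(lean)*np.cos(yaw),-np.sin(lean)*np.sin(yaw),np.cos(lean)])
def step(n,c,z,r,d=2.5):return samp(n,circ(c,z,r-d))-samp(n,circ(c,z,r+d))
def sock(q,ns=('scene','top')):
    c=np.array(q[:3]);z=ax(q[3],q[4]);s=0
    for n in ns: s+=np.clip(step(n,c,z,38),-10,40).mean()+np.clip(-step(n,c,z,23.5),-10,40).mean()
    return -s
b=[(515,575),(-170,-110),(163,182),(np.radians(22),np.radians(42)),(-.6,.6)]
for ns in(('scene','top'),('scene',),('top',)):
    r=DE(sock,b,args=(ns,),seed=1,tol=1e-6,maxiter=150);print('socket',ns,np.round(r.x[:3],1),np.round(np.degrees(r.x[3:]),1),round(r.fun,1))
    if len(ns)==2:best=r.x
# arbor
t=np.linspace(-1,1,25)
def box(c,yaw,hx,hy,z):
    L=np.vstack([np.c_[t*hx,0*t+hy],np.c_[t*hx,0*t-hy],np.c_[0*t+hx,t*hy],np.c_[0*t-hx,t*hy]])
    co,si=np.cos(yaw),np.sin(yaw);L=L@np.array([[co,si],[-si,co]]);return np.c_[L+c[:2],np.full(len(L),z)]
def arb(q):
    c=np.array([q[0],q[1],42.]);s=0;z=np.array([0,0,1.])
    for n in('scene','top'):
        s+=np.clip(step(n,c,z,35),-10,60).mean()
        # top face darker than flange around, side faces differ
        s+=.6*np.clip(np.abs(samp(n,box(c,q[2],25.5,15.5,92))-samp(n,box(c,q[2],20.5,10.5,92))),0,60).mean()
    return -s
r=DE(arb,[(460,510),(215,260),(-np.pi/2,np.pi/2)],seed=1,tol=1e-6,maxiter=200);print('arbor',r.x[:2],np.degrees(r.x[2]),r.fun)
A=r.x
vis=[]
for n,(p1,p2) in(('scene',((249,193),(358,210))),('top',((238,203),(355,175)))):
    row=[]
    for k,(cx,cy) in enumerate((p1,p2)):
        im=np.load(f'pics/{n}.npy').astype(np.uint8)[cy-37:cy+37,cx-50:cx+50];im=cv2.resize(im,None,fx=4,fy=4,interpolation=cv2.INTER_CUBIC)
        if k==0:Q=[np.vstack([circ(np.array([A[0],A[1],42.]),np.array([0,0,1.]),35)]),box(A,A[2],23,13,92)]
        else:Q=[circ(best[:3],ax(*best[3:]),38),circ(best[:3],ax(*best[3:]),23.5)]
        for P in Q:
            for u,v in proj(n,P):cv2.circle(im,(int((u-cx+50+.5)*4),int((v-cy+37+.5)*4)),1,(0,255,0),-1)
        row.append(im)
    vis.append(np.hstack(row))
cv2.imwrite('pics/fit.png',np.vstack(vis))
E
python3 fit.py
```

```text
Traceback (most recent call last):
  File "fit.py", line 21, in <module>
    r=DE(sock,b,args=(ns,),seed=1,tol=1e-6,maxiter=150);print('socket',ns,np.round(r.x[:3],1),np.round(np.degrees(r.x[3:]),1),round(r.fun,1))
  File "fit.py", line 17, in sock
    for n in ns: s+=np.clip(step(n,c,z,38),-10,40).mean()+np.clip(-step(n,c,z,23.5),-10,40).mean()
                            ~~~~^^^^^^^^^^
  File "fit.py", line 14, in step
    def step(n,c,z,r,d=2.5):return samp(n,circ(c,z,r-d))-samp(n,circ(c,z,r+d))
                                                         ~~~~^^^^^^^^^^^^^^^^^
  File "fit.py", line 9, in samp
    p=proj(n,P).astype(np.float32);return cv2.remap(G[n],p[:,0].reshape(-1,1),p[:,1].reshape(-1,1),cv2.INTER_LINEAR).ravel()
      ~~~~^^^^^
  File "h.py", line 7, in proj
    K,Rm,t=cal(n);p=(np.atleast_2d(P)@Rm.T+t)@K.T;return p[:,:2]/p[:,2:]
           ~~~^^^
  File "h.py", line 5, in cal
    c=robot.get_calibration(n);K=np.array(c['camera_matrix'],float);Rm=cv2.Rodrigues(np.array(c['rvec'],float))[0];t=np.array(c['tvec'],float).ravel();return K,Rm,t
ValueError: time passes only in moves, steps and waits
```

```bash
sed -i 's/^def cal/import functools\n@functools.lru_cache\ndef cal/' h.py; python3 fit.py
```

```text
socket ('scene', 'top') [ 549.2 -136.3  163. ] [38.7  9.8] -121.5
socket ('scene',) [ 532.5 -146.2  180.8] [36.9  2.5] -75.2
socket ('top',) [ 545.9 -134.3  181.5] [40.8  8.9] -47.5
arbor [483.19354876 238.14204965] -35.91204308595545 -75.16446685791016
```

View pics/fit.png

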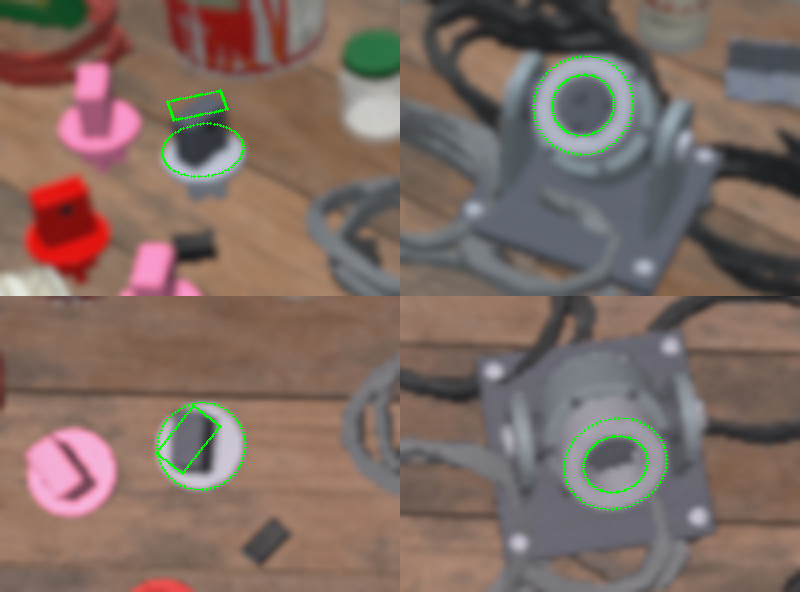

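```bash
sed -i '/^b=\[/,$d' fit.py; sed -i "s/im=np.mean.*/im=np.load(f'pics\/{n}.npy')/" fit.py
cat > fit2.py <<'E'
from fit import *
Y=np.radians(8)
def f1(q,n): return -np.clip(step(n,np.array([q[0],q[1],42.]),np.array([0,0,1.]),35),-10,60).mean()
for n in G: r=DE(f1,[(470,500),(225,250)],args=(n,),seed=1);print('flange',n,r.x)
def s2(q,ns=('scene','top')):return sock([*q[:4],Y],ns)
for z in(165,168,171,174):
  for n in G:
    r=DE(lambda q:sock([q[0],q[1],z,q[2],Y],(n,)),[(520,570),(-165,-115),(.4,.72)],seed=1);print('sock',z,n,r.x[:2],np.degrees(r.x[2]),r.fun)
c=np.mean([(494,370),(671,346),(698,516),(519,542)],0)
print('plate top',onz('top',(355-50+(c[0]-400)/4-.4,175-37+(c[1]-296)/4-.4),52))
c=np.mean([(474,209),(705,156)],0);c=np.array([(474,209),(705,156),(644,267)])
print('bolts scene',[onz('scene',(358-50+(u-400)/4-.4,210-37+v/4-.4),52).round(1) for u,v in c])
print('bolts top',[onz('top',(355-50+(u-400)/4-.4,175-37+(v-296)/4-.4),52).round(1) for u,v in [(494,370),(671,346),(698,516),(519,542)]])
# tang silhouette
def hull(n,c,yaw,g):
    P=[]
    for z in(42,92):
        for sx in(-1,1):
            for sy in(-1,1):P.append([c[0]+np.cos(yaw)*sx*(23+g)-np.sin(yaw)*sy*(13+g),c[1]+np.sin(yaw)*sx*(23+g)+np.cos(yaw)*sy*(13+g),z+(g if z>50 else 0)])
    h=cv2.convexHull(proj(n,P).astype(np.float32));m=np.zeros((400,640),np.uint8);cv2.fillConvexPoly(m,np.round(h*16).astype(np.int32),1,shift=4);return m>0
def tang(yaw):
    s=0
    for n in G:
        c=(483.2,238.1);a=hull(n,c,yaw,-1.5);b=hull(n,c,yaw,5)&~hull(n,c,yaw,1);s+=G[n][a].mean()-G[n][b].mean()
    return s
d=np.arange(-90,90,3);v=np.array([tang(np.radians(k)) for k in d]);o=np.argsort(v)[:8];print(d[o],v[o])
E
python3 fit2.py
```

```text
flange scene [479.07658377 233.78240643]
flange top [483.81891201 239.79408764]
sock 165 scene [ 547.78997646 -137.6682887 ] 39.70143892664857 -74.89490509033203
sock 165 top [ 548.68886675 -135.83821282] 39.1976659830932 -47.06740951538086
sock 168 scene [ 544.56427827 -139.65457501] 41.01332810405305 -74.83988952636719
sock 168 top [ 548.36192073 -135.25964277] 39.23182714998816 -47.177757263183594
sock 171 scene [ 541.95757033 -141.15455371] 38.539714862158384 -74.94288635253906
sock 171 top [ 547.84794375 -135.07947853] 40.06356848811173 -47.253929138183594
sock 174 scene [ 539.27776155 -142.67756318] 37.39525631451149 -74.94961547851562
sock 174 top [ 547.38216849 -134.78537995] 39.182572006177836 -47.26788330078125
plate top [ 583.64710415 -129.89310902   52.        ]
bolts scene [array([502.3, -72.2,  52. ]), array([ 664.5, -191.9,   52. ]), array([ 527. , -214.2,   52. ])]
bolts top [array([641.6, -47.2,  52. ]), array([ 665. , -189.6,   52. ]), array([ 527.1, -212.5,   52. ]), array([502.7, -70.3,  52. ])]
[  9   6  -6   0 -12  12  -9  -3] [-108.157295 -105.544334 -105.061    -104.23518  -102.58593  -102.49355
 -102.214935 -101.73846 ]
```

```bash
cat >> h.py <<'E'
def go(p,M,ref=None):
    s=robot.read_state();M0=R.from_quat(s['eef_rot'])
    if ref is not None: M0=ref
    print('t',round(s['t'],2),'offset cm',np.round(M0.inv().apply(np.array(p)-s['eef_pos'])/10,2),'rot',np.round((M0.inv()*M).as_rotvec(degrees=True),1))
def frame(z,y):
    z=np.array(z,float);z/=np.linalg.norm(z);y=np.array(y,float);y-=z*(y@z);y/=np.linalg.norm(y);return R.from_matrix(np.c_[np.cross(y,z),y,z])
SZ=lambda L=39.3,Y=8:np.array([-np.sin(np.radians(L))*np.cos(np.radians(Y)),-np.sin(np.radians(L))*np.sin(np.radians(Y)),np.cos(np.radians(L))])
E
python3 -c "
from h import *
go([483.5,238.5,160],frame([0,0,-1],[0.0,1,0]))"
```

```text
t 1.9 offset cm [-32.92 -19.8    6.56] rot [  0.   -0.  -26.1]
```

step_arm(
  offset=[
    [-32.9,-19.8,3],
    [-32.9,-19.8,3],
    [-32.9,-19.8,3],
    [-32.9,-19.8,3],
    [-32.9,-19.8,3],
    [-32.9,-19.8,3],
    [-32.9,-19.8,6.5],
    [-32.9,-19.8,6.5],
  ],
  rot=[
    [0,0,-26],
    [0,0,-26],
    [0,0,-26],
    [0,0,-26],
    [0,0,-26],
    [0,0,-26],
    [0,0,-26],
    [0,0,-26],
  ],
  fingers=[1,1,1,1,1,1,1,1],
)

```text
t: 2.7
eef_pos: [484.8, 237.0, 160.8]
eef_rot: [0.001, 1.0, 0.0, 0.001]
ft_force: [0.9, -0.5, 0.7]
opening: 0.999
grasp_force: 0.0
```

step_arm(
  offset=[
    [0,0,0],
    [0,0,0],
    [0,0,0],
  ],
  rot=[
    [0,0,0],
    [0,0,0],
    [0,0,0],
  ],
  fingers=[0.6,0.6,0.6],
)

```text
t: 3.0
eef_pos: [483.4, 239.5, 161.1]
eef_rot: [0.001, 1.0, 0.0, 0.0]
ft_force: [-0.6, -0.2, 0.1]
opening: 0.804
grasp_force: 0.0
```

```bash
python3 -c "
from h import *
s=robot.read_state();print(s['qpos'],s['eef_pos'],s['opening'],s['ft_force'])
go([483.5,238.5,66],frame([0,0,-1],[0.0,1,0]))"
```

```text
[ 4.56961453e-01  2.94435861e-01  1.87833449e+00  4.12580527e-04
  9.68041983e-01 -1.11228435e+00] [483.35937635 239.45676878 161.13012058] 0.8036052840269226 [-0.63618842 -0.15705628  0.13860397]
t 3.0 offset cm [-0.01 -0.1   9.51] rot [ 0.   0.  -0.1]
```

step_arm(
  offset=[
    [0,-0.1,3],
    [0,-0.1,6],
    [0,-0.1,8.5],
    [0,-0.1,9.5],
    [0,-0.1,9.5],
  ],
  rot=[
    [0,0,0],
    [0,0,0],
    [0,0,0],
    [0,0,0],
    [0,0,0],
  ],
  fingers=[0.6,0.6,0.6,0.6,0.6],
)

```text
t: 3.5
eef_pos: [482.5, 238.4, 65.0]
eef_rot: [0.0, 1.0, -0.0, -0.001]
ft_force: [-0.9, 0.1, 0.5]
opening: 0.8
grasp_force: 0.0
```

step_arm(
  offset=[
    [0,0,0],
    [0,0,0],
    [0,0,0],
    [0,0,0],
    [0,0,0],
    [0,0,0],
    [0,0,0],
    [0,0,0],
  ],
  rot=[
    [0,0,0],
    [0,0,0],
    [0,0,0],
    [0,0,0],
    [0,0,0],
    [0,0,0],
    [0,0,0],
    [0,0,0],
  ],
  fingers=[-0.6,-0.6,-0.6,-0.6,-0.6,-0.6,-0.6,-0.6],
  force=30,
)

```text
t: 4.3
eef_pos: [483.4, 237.5, 65.7]
eef_rot: [0.001, 1.0, -0.0, 0.0]
ft_force: [-1.5, -1.5, 3.4]
opening: 0.282
grasp_force: 30.0
```

step_arm(
  offset=[
    [0,0,-1],
    [0,0,-3],
    [0,0,-6],
    [0,0,-10],
    [0,0,-14],
    [0,0,-18],
    [0,0,-20],
    [0,0,-20],
  ],
  rot=[
    [0,0,0],
    [0,0,0],
    [0,0,0],
    [0,0,0],
    [0,0,0],
    [0,0,0],
    [0,0,0],
    [0,0,0],
  ],
  fingers=[-0.6,-0.6,-0.6,-0.6,-0.6,-0.6,-0.6,-0.6],
  force=50,
)

```text
t: 5.1
eef_pos: [484.5, 238.2, 268.7]
eef_rot: [0.001, 1.0, 0.001, 0.002]
ft_force: [-0.2, 0.8, -6.0]
opening: 0.28
grasp_force: 50.0
```

```bash
python3 -c "
from h import *
s=robot.read_state();print(s['eef_pos'],s['ft_force'],s['grasp_force'],s['opening'])
z=SZ();m=np.array([548,-136,165.5])
print(m+z*(65.7+60))
go(m+z*(65.7+60),frame(-z,[-np.sin(np.radians(8)),np.cos(np.radians(8)),0]))"
```

```text
[484.50442565 238.16455992 268.71602766] [-0.15426477  0.79552995 -6.00299503] 49.968711733818054 0.2803051228005506
[ 469.15884151 -147.08040222  262.77171436]
t 5.1 offset cm [  1.46 -38.53   0.5 ] rot [ -2.7 -39.   -7.8]
```

step_arm(
  offset=[
    [0.2,-4,0],
    [0.5,-9,0],
    [0.7,-14,0],
    [1,-19,0.2],
    [1,-24,0.5],
    [1.4,-29,0.5],
    [1.5,-34,0.5],
    [1.5,-38.5,0.5],
  ],
  rot=[
    [-0.3,-5,-1],
    [-0.6,-10,-2],
    [-1,-15,-3],
    [-1.4,-20,-4],
    [-1.8,-25,-5],
    [-2,-30,-6],
    [-2.4,-35,-7],
    [-2.7,-39,-7.8],
  ],
  fingers=[-0.6,-0.6,-0.6,-0.6,-0.6,-0.6,-0.6,-0.6],
)

```text
t: 5.9
eef_pos: [466.9, -61.2, 255.3]
eef_rot: [-0.062, 0.955, 0.033, 0.288]
ft_force: [0.0, 1.3, -5.6]
opening: 0.282
grasp_force: 50.0
```

step_arm(
  offset=[
    [0,0,0],
    [0,0,0],
    [0,0,0],
    [0,0,0],
  ],
  rot=[
    [0,0,0],
    [0,0,0],
    [0,0,0],
    [0,0,0],
  ],
  fingers=[-0.6,-0.6,-0.6,-0.6],
)

```text
t: 6.3
eef_pos: [469.3, -59.1, 257.3]
eef_rot: [-0.063, 0.955, 0.034, 0.288]
ft_force: [0.2, 0.4, -5.7]
opening: 0.284
grasp_force: 50.0
```

Run:
```python
from h import *
s=robot.read_state();print(s['qpos'],s['eef_pos'],s['ft_force'])
z=SZ();m=np.array([548,-136,165.5])
go(m+z*(65.7+60),frame(-z,[-np.sin(np.radians(8)),np.cos(np.radians(8)),0]))
M=R.from_quat(s['eef_rot']);p=s['eef_pos'];th=np.linspace(0,2*np.pi,72,endpoint=False)
o=[]
for n in('scene','top'):
    im=np.mean([robot.capture(n).astype(float) for _ in range(3)],0);np.save(f'pics/{n}_h.npy',im)
    c=proj(n,p+M.apply([0,0,40]))[0].astype(int);cr=cv2.resize(im.astype(np.uint8)[c[1]-37:c[1]+37,c[0]-50:c[0]+50],None,fx=4,fy=4,interpolation=cv2.INTER_CUBIC);raw=cr.copy()
    for zz,r in((31.7,35),(23.7,35),(51.7,22)):
        for u,v in proj(n,p+M.apply(np.c_[r*np.cos(th),r*np.sin(th),0*th+zz])):cv2.circle(cr,(int((u-c[0]+50.5)*4),int((v-c[1]+37.5)*4)),0,(0,255,0),-1)
    o.append(np.hstack([raw,cr]))
cv2.imwrite('pics/held.png',np.vstack(o))
```

```text
[-0.33028806 -0.17266569  2.28922628  0.53408039  0.56364982 -2.42202467] [469.26756771 -59.13223354 257.26162585] [ 0.18889499  0.44051321 -5.74469404]
t 6.3 offset cm [ 0.59 -8.69 -1.35] rot [ 1.3 -5.6 -0.9]
```

View pics/held.png

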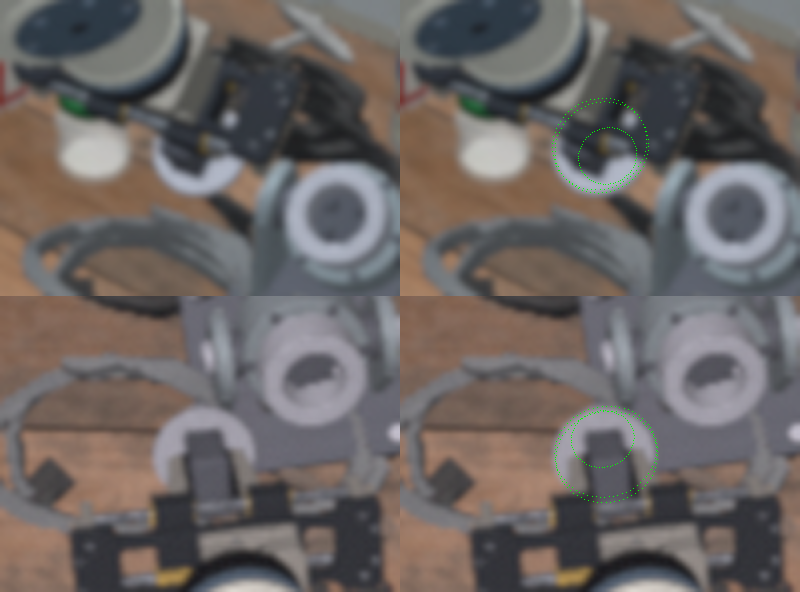

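The flange appears about 1 px left of its predicted position in both views, so there is a small calibration bias. I'll quantify it and apply it to the socket estimate.

```bash
cat > fit3.py <<'E'
from fit import *
from scipy.optimize import minimize
s=robot.read_state();M=R.from_quat(s['eef_rot']);p=s['eef_pos']
for n in G:G[n]=cv2.GaussianBlur(np.load(f'pics/{n}_h.npy').mean(2).astype(np.float32),(0,0),.5)
sh={}
for n in G:
    def ring(r):
        P=np.vstack([p+M.apply(np.c_[r*np.cos(th),r*np.sin(th),0*th+z]) for z in(31.7,23.7)])
        h=cv2.convexHull(proj(n,P).astype(np.float32))[:,0];h=np.vstack([h,h[:1]]);L=np.r_[0,np.cumsum(np.linalg.norm(np.diff(h,axis=0),axis=1))];t=np.linspace(0,L[-1],120)
        return np.c_[np.interp(t,L,h[:,0]),np.interp(t,L,h[:,1])].astype(np.float32)
    a,b=ring(32.5),ring(37.5)
    sm=lambda q,d:cv2.remap(G[n],(q[:,0]+d[0]).astype(np.float32).reshape(-1,1),(q[:,1]+d[1]).astype(np.float32).reshape(-1,1),cv2.INTER_LINEAR).ravel()
    r=DE(lambda d:-np.clip(sm(a,d)-sm(b,d),-5,60).mean(),[(-4,4),(-4,4)],seed=1);sh[n]=r.x
    print(n,'flange px shift obs-pred',r.x,r.fun)
# socket with corrected projection
import h,fit
def sampc(n,P):
    q=(proj(n,P)+sh[n]).astype(np.float32);return cv2.remap(G[n],q[:,0].reshape(-1,1),q[:,1].reshape(-1,1),cv2.INTER_LINEAR).ravel()
for tag in('corr','raw'):
    if tag=='corr':fit.samp=sampc
    else:fit.samp=samp
    for ns in(('scene','top'),):
      for yaw in(5,8,11):
        r=DE(lambda q:fit.sock([*q,np.radians(yaw)],ns),[(525,570),(-160,-115),(155,185),(.38,.74)],seed=1,tol=1e-6);print(tag,yaw,ns,r.x[:3].round(1),np.degrees(r.x[3]).round(1),r.fun)
E
python3 fit3.py
```

```text
scene flange px shift obs-pred [-0.67557252  0.36540881] -20.62773323059082
top flange px shift obs-pred [-0.78554948  0.46020942] -22.6715087890625
corr 5 ('scene', 'top') [ 550.5 -138.1  164.5] 39.0 -124.15919494628906
corr 8 ('scene', 'top') [ 550.4 -138.2  164.7] 39.0 -124.41217041015625
corr 11 ('scene', 'top') [ 550.3 -138.3  164.8] 38.7 -124.40480041503906
raw 5 ('scene', 'top') [ 549.5 -136.2  163. ] 38.5 -123.63660430908203
raw 8 ('scene', 'top') [ 549.5 -136.2  162.9] 38.7 -123.88824462890625
raw 11 ('scene', 'top') [ 549.3 -136.4  163. ] 38.9 -123.93708801269531
```

```bash
cat >> h.py <<'E'
m=np.array([550.4,-138.2,164.8]);SN=SZ(39,8)
Y0=[-np.sin(np.radians(8)),np.cos(np.radians(8)),0]
def rel():
    s=robot.read_state();Mt=R.from_quat(s['eef_rot']);d=s['eef_pos']-m;B=frame(-SN,Y0);l=B.inv().apply(d);f=B.inv().apply(s['ft_force'])
    print('t',round(s['t'],2),'tcp rel mouth: x,y lateral',l[:2].round(2),'key tip out',round(-l[2]-65.7,2),'force xyz tool',f.round(1),'torque',B.inv().apply(s['torque']).round(2),'tilt err',(B.inv()*Mt).as_rotvec(degrees=True).round(1),'q',s['qpos'].round(2),'op',round(s['opening'],3))
E
python3 -c "
from h import *
rel();go(m+SN*(65.7+15),frame(-SN,Y0))"
```

```text
t 6.6 tcp rel mouth: x,y lateral [-4.33 89.  ] key tip out 50.03 force xyz tool [ 3.3 -0.2  4.3] torque [-0.04  0.89  0.01] tilt err [-1.3  5.3  0.9] q [-0.33 -0.17  2.29  0.54  0.56 -2.42] op 0.278
t 6.6 offset cm [-0.02 -8.98  3.33] rot [ 1.3 -5.3 -0.9]
```

step_arm(
  offset=[
    [0,-3,0],
    [0,-6,0],
    [0,-9,0],
    [0,-9,0],
    [0,-9,1],
    [0,-9,2],
    [0,-9,3.3],
    [0,-9,3.3],
  ],
  rot=[
    [0.5,-2,-0.4],
    [1.3,-5.3,-0.9],
    [1.3,-5.3,-0.9],
    [1.3,-5.3,-0.9],
    [1.3,-5.3,-0.9],
    [1.3,-5.3,-0.9],
    [1.3,-5.3,-0.9],
    [1.3,-5.3,-0.9],
  ],
  fingers=[-0.6,-0.6,-0.6,-0.6,-0.6,-0.6,-0.6,-0.6],
)

```text
t: 7.4
eef_pos: [500.6, -143.2, 228.2]
eef_rot: [-0.065, 0.941, 0.023, 0.33]
ft_force: [-1.5, 0.1, -6.5]
opening: 0.276
grasp_force: 50.0
```

step_arm(
  offset=[
    [0,0,0],
    [0,0,0],
  ],
  rot=[
    [0,0,0],
    [0,0,0],
  ],
  fingers=[-0.6,-0.6],
)

```text
t: 7.6
eef_pos: [500.4, -144.3, 229.9]
eef_rot: [-0.065, 0.941, 0.023, 0.331]
ft_force: [-0.6, 0.1, -5.4]
opening: 0.28
grasp_force: 50.0
```

Run:
```python
from h import *
rel();go(m+SN*(65.7+15),frame(-SN,Y0))
s=robot.read_state();M=R.from_quat(s['eef_rot']);p=s['eef_pos'];th=np.linspace(0,2*np.pi,72,endpoint=False);o=[]
for n in('scene','top'):
    im=np.mean([robot.capture(n).astype(float) for _ in range(3)],0);np.save(f'pics/{n}_h2.npy',im)
    c=proj(n,p+M.apply([0,0,50]))[0].astype(int);cr=cv2.resize(im.astype(np.uint8)[c[1]-37:c[1]+37,c[0]-50:c[0]+50],None,fx=4,fy=4,interpolation=cv2.INTER_CUBIC);raw=cr.copy()
    B=frame(-SN,Y0)
    for P in (p+M.apply(np.c_[35*np.cos(th),35*np.sin(th),0*th+31.7]),m+B.apply(np.c_[38*np.cos(th),38*np.sin(th),0*th])):
        for u,v in proj(n,P):cv2.circle(cr,(int((u-.7-c[0]+50.5)*4),int((v+.4-c[1]+37.5)*4)),0,(0,255,0),-1)
    o.append(np.hstack([raw,cr]))
cv2.imwrite('pics/held2.png',np.vstack(o))
```

```text
t 7.6 tcp rel mouth: x,y lateral [-1.87  0.91] key tip out 16.61 force xyz tool [3.9 0.2 3.9] torque [-0.03  0.99  0.09] tilt err [0.1 0.2 0.1] q [-0.55 -0.02  2.28  0.94  0.52 -3.02] op 0.28
t 7.6 offset cm [ 0.19 -0.09  0.16] rot [-0.1 -0.2 -0.1]
```

View pics/held2.png

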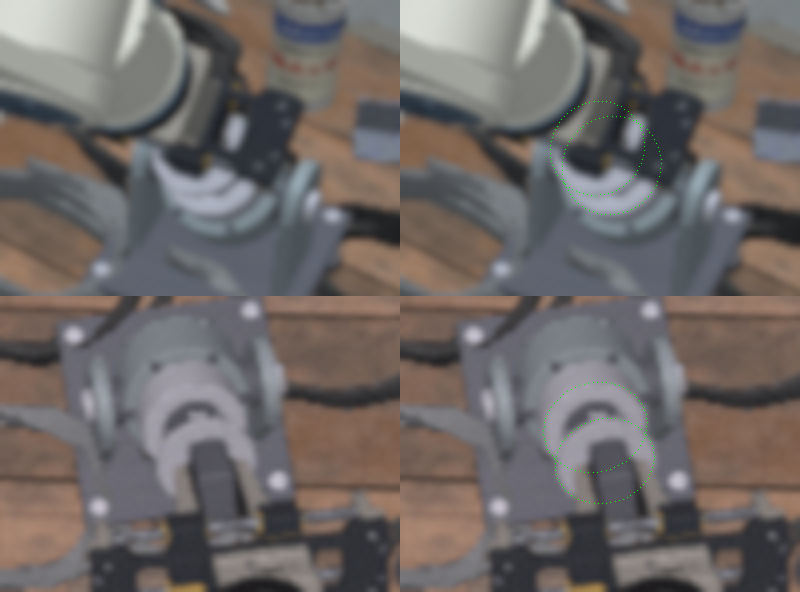

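step_arm(
  offset=[
    [0,0,0],
    [0.2,-0.1,0],
    [0.2,-0.1,0],
    [0.2,-0.1,0],
  ],
  rot=[
    [0,0,8],
    [0,0,12],
    [0,0,12],
    [0,0,12],
  ],
  fingers=[-0.6,-0.6,-0.6,-0.6],
)

```text
t: 8.3
eef_pos: [498.9, -146.2, 228.7]
eef_rot: [0.033, 0.943, 0.056, 0.327]
ft_force: [0.4, -0.1, -4.9]
opening: 0.281
grasp_force: 50.0
```

```bash
sed -i 's/^Y0=.*/B0=frame(-SN,[-np.sin(np.radians(8)),np.cos(np.radians(8)),0])\ndef Yr(a):return (B0*R.from_rotvec([0,0,np.radians(a)])).apply([0,1,0])\nY0=Yr(0)/' h.py; python3 -c "
from h import *
rel();go(m+SN*(65.7+3),frame(-SN,Yr(12)))"
```

```text
t 8.3 tcp rel mouth: x,y lateral [ 0.31 -0.75] key tip out 16.78 force xyz tool [ 2.8 -0.1  4.1] torque [-0.04  0.96  0.01] tilt err [ 0.2  0.2 12. ] q [-0.56 -0.02  2.28  0.95  0.52 -2.82] op 0.281
t 8.3 offset cm [-0.02  0.08  1.38] rot [-0.2 -0.2 -0. ]
```

step_arm(
  offset=[
    [0,0.08,0.4],
    [0,0.08,0.8],
    [0,0.08,1.2],
    [0,0.08,1.6],
    [0,0.08,2.0],
    [0,0.08,2.0],
  ],
  rot=[
    [0,0,0],
    [0,0,0],
    [0,0,0],
    [0,0,0],
    [0,0,0],
    [0,0,0],
  ],
  fingers=[-0.6,-0.6,-0.6,-0.6,-0.6,-0.6],
)

```text
t: 8.9
eef_pos: [511.4, -143.3, 212.5]
eef_rot: [0.034, 0.943, 0.057, 0.327]
ft_force: [-0.1, -0.0, -4.9]
opening: 0.284
grasp_force: 50.0
```

```bash
python3 -c "
from h import *
rel();go(m+SN*(65.7-8),frame(-SN,Yr(12)))"
```

```text
t 8.9 tcp rel mouth: x,y lateral [0.54 0.34] key tip out -3.89 force xyz tool [ 3.2 -0.   3.7] torque [-0.08  0.99 -0.03] tilt err [ 0.1  0.2 12.1] q [-0.53  0.03  2.28  1.01  0.48 -2.88] op 0.284
t 8.9 offset cm [-0.06 -0.02  0.41] rot [-0.2 -0.2 -0.1]
```

step_arm(
  offset=[
    [0,0,0.2],
    [0,0,0.4],
    [0,0,0.6],
    [0,0,0.8],
    [0,0,0.8],
  ],
  rot=[
    [0,0,0],
    [0,0,0],
    [0,0,0],
    [0,0,0],
    [0,0,0],
  ],
  fingers=[-0.6,-0.6,-0.6,-0.6,-0.6],
)

```text
t: 9.4
eef_pos: [516.3, -142.8, 206.7]
eef_rot: [0.034, 0.943, 0.057, 0.327]
ft_force: [-0.1, 1.2, -5.3]
opening: 0.277
grasp_force: 50.0
```

```bash
python3 -c "
from h import *
rel()"
```

```text
t 9.4 tcp rel mouth: x,y lateral [0.38 0.15] key tip out -11.53 force xyz tool [3.3 1.2 4.2] torque [-0.05  1.01  0.02] tilt err [ 0.2  0.2 12.1] q [-0.53  0.05  2.28  1.04  0.46 -2.9 ] op 0.277
```

step_arm(
  offset=[
    [0,0,0.1],
    [0,0,0.2],
    [0,0,0.3],
    [0,0,0.4],
    [0,0,0.4],
  ],
  rot=[
    [0,0,0],
    [0,0,0],
    [0,0,0],
    [0,0,0],
    [0,0,0],
  ],
  fingers=[-0.6,-0.6,-0.6,-0.6,-0.6],
)

```text
t: 9.9
eef_pos: [518.8, -142.5, 203.6]
eef_rot: [0.034, 0.943, 0.057, 0.327]
ft_force: [-0.2, 0.1, -4.8]
opening: 0.279
grasp_force: 50.0
```

```bash
python3 -c "
from h import *
rel()"
```

```text
t 9.9 tcp rel mouth: x,y lateral [0.35 0.14] key tip out -15.45 force xyz tool [3.2 0.1 3.6] torque [ 0.01  0.97 -0.03] tilt err [ 0.2  0.2 12.1] q [-0.52  0.06  2.28  1.06  0.45 -2.92] op 0.279
```

step_arm(
  offset=[
    [0,0,0.1],
    [0,0,0.2],
    [0,0,0.3],
    [0,0,0.4],
    [0,0,0.4],
  ],
  rot=[
    [0,0,0],
    [0,0,0],
    [0,0,0],
    [0,0,0],
    [0,0,0],
  ],
  fingers=[-0.6,-0.6,-0.6,-0.6,-0.6],
)

```text
t: 10.4
eef_pos: [520.6, -142.5, 202.5]
eef_rot: [0.034, 0.942, 0.056, 0.329]
ft_force: [-40.6, -3.2, 37.5]
opening: 0.278
grasp_force: 50.0
```

```bash
python3 -c "
from h import *
rel()"
```

```text
t 10.4 tcp rel mouth: x,y lateral [-0.32 -0.12] key tip out -17.41 force xyz tool [  8.    2.5 -54.7] torque [-0.9   1.89  0.04] tilt err [ 0.2  0.  12.1] q [-0.52  0.06  2.28  1.07  0.45 -2.93] op 0.278
```

step_arm(
  offset=[
    [0,0,0.05],
    [0,0,0.1],
    [0,0,0.15],
    [0,0,0.2],
    [0,0,0.2],
  ],
  rot=[
    [0,0,0],
    [0,0,0],
    [0,0,0],
    [0,0,0],
    [0,0,0],
  ],
  fingers=[-0.6,-0.6,-0.6,-0.6,-0.6],
)

```text
t: 10.9
eef_pos: [522.3, -142.5, 202.1]
eef_rot: [0.034, 0.942, 0.056, 0.329]
ft_force: [-47.7, -3.2, 47.7]
opening: 0.281
grasp_force: 50.1
```

```bash
python3 -c "
from h import *
rel()"
```

```text
t 10.9 tcp rel mouth: x,y lateral [-1.36 -0.37] key tip out -18.84 force xyz tool [  7.    3.4 -67. ] torque [-1.22  1.46  0.06] tilt err [ 0.2 -0.1 12.1] q [-0.52  0.07  2.28  1.08  0.45 -2.94] op 0.281
```

step_arm(
  offset=[
    [0,0,-0.3],
    [0,0,-0.5],
    [0,0,-0.5],
  ],
  rot=[
    [0,0,0],
    [0,0,0],
    [0,0,0],
  ],
  fingers=[-0.6,-0.6,-0.6],
)

```text
t: 11.2
eef_pos: [519.6, -142.5, 203.3]
eef_rot: [0.034, 0.943, 0.057, 0.328]
ft_force: [0.6, 1.0, -3.6]
opening: 0.279
grasp_force: 50.0
```

Run:
```python
from h import *
rel()
s=robot.read_state();M=R.from_quat(s['eef_rot']);p=s['eef_pos'];th=np.linspace(0,2*np.pi,72,endpoint=False);o=[]
for n in('scene','top'):
    im=np.mean([robot.capture(n).astype(float) for _ in range(3)],0);np.save(f'pics/{n}_h3.npy',im)
    c=proj(n,p+M.apply([0,0,50]))[0].astype(int);cr=cv2.resize(im.astype(np.uint8)[c[1]-37:c[1]+37,c[0]-50:c[0]+50],None,fx=4,fy=4,interpolation=cv2.INTER_CUBIC);raw=cr.copy()
    for P in (p+M.apply(np.c_[35*np.cos(th),35*np.sin(th),0*th+31.7]),m+B0.apply(np.c_[38*np.cos(th),38*np.sin(th),0*th])):
        for u,v in proj(n,P):cv2.circle(cr,(int((u-.7-c[0]+50.5)*4),int((v+.4-c[1]+37.5)*4)),0,(0,255,0),-1)
    o.append(np.hstack([raw,cr]))
cv2.imwrite('pics/held3.png',np.vstack(o))
```

```text
t 11.2 tcp rel mouth: x,y lateral [-0.07  0.04] key tip out -16.18 force xyz tool [1.7 0.9 3.3] torque [-0.19  0.6   0.02] tilt err [ 0.2  0.2 12.1] q [-0.52  0.06  2.28  1.06  0.45 -2.92] op 0.279
```

View pics/held3.png

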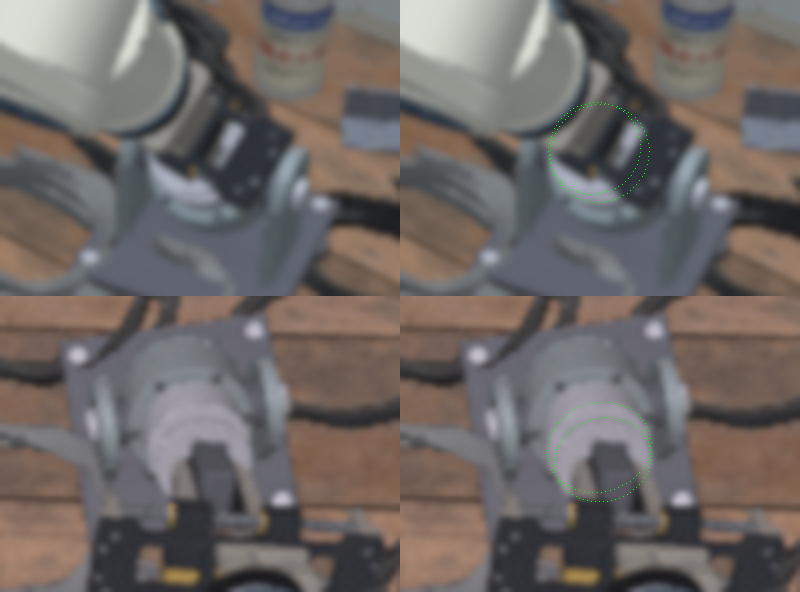

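step_arm(
  offset=[
    [0,0.1,0],
    [0,0.2,0],
    [0,0.2,0],
  ],
  rot=[
    [0,0,0],
    [0,0,0],
    [0,0,0],
  ],
  fingers=[-0.6,-0.6,-0.6],
)

```text
t: 11.8
eef_pos: [519.7, -141.0, 203.4]
eef_rot: [0.034, 0.943, 0.056, 0.327]
ft_force: [2.3, -3.4, -5.2]
opening: 0.283
grasp_force: 50.0
```

```bash
python3 -c "
from h import *
rel()"
```

```text
t 11.8 tcp rel mouth: x,y lateral [-0.33  1.5 ] key tip out -16.35 force xyz tool [ 1.9 -3.7  5.2] torque [ 0.81  0.56 -0.02] tilt err [ 0.2  0.2 12.1] q [-0.52  0.06  2.28  1.06  0.45 -2.91] op 0.283
```

step_arm(
  offset=[
    [0,-0.2,0],
    [0,-0.4,0],
    [0,-0.4,0],
  ],
  rot=[
    [0,0,0],
    [0,0,0],
    [0,0,0],
  ],
  fingers=[-0.6,-0.6,-0.6],
)

```text
t: 12.1
eef_pos: [519.5, -143.0, 203.0]
eef_rot: [0.034, 0.942, 0.059, 0.327]
ft_force: [4.2, 6.1, -1.6]
opening: 0.281
grasp_force: 50.0
```

```bash
python3 -c "
from h import *
rel()"
```

```text
t 12.1 tcp rel mouth: x,y lateral [ 0.26 -0.45] key tip out -16.36 force xyz tool [-2.9  5.4  4.5] torque [-1.24 -0.57  0.11] tilt err [-0.1  0.2 12.1] q [-0.53  0.06  2.28  1.07  0.46 -2.93] op 0.281
```

step_arm(
  offset=[
    [0.1,0.2,0],
    [0.2,0.2,0],
    [0.2,0.2,0],
  ],
  rot=[
    [0,0,0],
    [0,0,0],
    [0,0,0],
  ],
  fingers=[-0.6,-0.6,-0.6],
)

```text
t: 12.4
eef_pos: [519.1, -142.3, 203.0]
eef_rot: [0.034, 0.942, 0.057, 0.328]
ft_force: [8.0, 2.4, -2.2]
opening: 0.281
grasp_force: 50.0
```

```bash
python3 -c "
from h import *
rel()"
```

```text
t 12.4 tcp rel mouth: x,y lateral [0.5  0.27] key tip out -16.14 force xyz tool [-5.   1.2  6.9] torque [-0.18 -0.98  0.02] tilt err [ 0.1  0.  12.1] q [-0.52  0.06  2.28  1.07  0.45 -2.93] op 0.281
```

step_arm(
  offset=[
    [-0.2,0,0],
    [-0.4,0,0],
    [-0.4,0,0],
  ],
  rot=[
    [0,0,0],
    [0,0,0],
    [0,0,0],
  ],
  fingers=[-0.6,-0.6,-0.6],
)

```text
t: 12.7
eef_pos: [520.5, -142.5, 203.7]
eef_rot: [0.034, 0.943, 0.057, 0.327]
ft_force: [0.3, 0.4, -6.5]
opening: 0.278
grasp_force: 50.0
```

```bash
python3 -c "
from h import *
rel()"
```

```text
t 12.7 tcp rel mouth: x,y lateral [-1.05 -0.07] key tip out -16.45 force xyz tool [3.8 0.3 5.3] torque [-0.1   0.96  0.01] tilt err [ 0.1  0.2 12.1] q [-0.52  0.06  2.28  1.06  0.45 -2.91] op 0.278
```

step_arm(
  offset=[
    [0.05,0.05,0.05],
    [0.05,0.05,0.1],
    [0.05,0.05,0.15],
    [0.05,0.05,0.15],
  ],
  rot=[
    [0,0,0],
    [0,0,0],
    [0,0,0],
    [0,0,0],
  ],
  fingers=[-0.6,-0.6,-0.6,-0.6],
)

```text
t: 13.1
eef_pos: [521.2, -141.8, 202.5]
eef_rot: [0.034, 0.943, 0.057, 0.327]
ft_force: [-2.5, -0.4, -4.3]
opening: 0.281
grasp_force: 50.0
```

```bash
python3 -c "
from h import *
rel()"
```

```text
t 13.1 tcp rel mouth: x,y lateral [-0.89  0.45] key tip out -17.88 force xyz tool [ 4.7 -0.   1.8] torque [-0.16  1.27 -0.  ] tilt err [ 0.1  0.2 12.1] q [-0.52  0.06  2.28  1.06  0.45 -2.92] op 0.281
```

step_arm(
  offset=[
    [0,0,0.05],
    [0,0,0.1],
    [0,0,0.1],
  ],
  rot=[
    [0,0,0],
    [0,0,0],
    [0,0,0],
  ],
  fingers=[-0.6,-0.6,-0.6],
)

```text
t: 13.4
eef_pos: [521.5, -141.8, 202.3]
eef_rot: [0.034, 0.943, 0.057, 0.327]
ft_force: [-17.3, -0.9, 9.4]
opening: 0.28
grasp_force: 50.0
```

```bash
python3 -c "
from h import *
rel()"
```

```text
t 13.4 tcp rel mouth: x,y lateral [-0.94  0.43] key tip out -18.25 force xyz tool [  7.5   1.6 -18.2] torque [-0.42  1.73 -0.  ] tilt err [ 0.2  0.2 12.1] q [-0.52  0.07  2.28  1.07  0.45 -2.92] op 0.28
```

step_arm(
  offset=[
    [0,0,0],
    [0,0,0],
    [0,0,0],
    [0,0,0],
    [0,0,0],
    [0,0,0],
    [0,0,0],
    [0,0,0],
  ],
  rot=[
    [0,0,3],
    [0,0,6],
    [0,0,9],
    [0,0,12],
    [0,0,15],
    [0,0,18],
    [0,0,20],
    [0,0,20],
  ],
  fingers=[-0.6,-0.6,-0.6,-0.6,-0.6,-0.6,-0.6,-0.6],
)

```text
t: 14.2
eef_pos: [521.9, -141.7, 202.8]
eef_rot: [0.198, 0.922, 0.113, 0.313]
ft_force: [-16.6, -0.1, 11.8]
opening: 0.279
grasp_force: 50.0
```

```bash
python3 -c "
from h import *
rel()"
```

```text
t 14.2 tcp rel mouth: x,y lateral [-1.6   0.49] key tip out -18.1 force xyz tool [  5.4   2.3 -19.5] torque [-0.73  1.22 -0.05] tilt err [ 0.2  0.1 32.2] q [-0.52  0.06  2.28  1.07  0.45 -2.57] op 0.279
```

step_arm(
  offset=[
    [0,0,0],
    [0,0,0],
    [0,0,0],
    [0,0,0],
    [0,0,0],
    [0,0,0],
    [0,0,0],
    [0,0,0],
  ],
  rot=[
    [0,0,3],
    [0,0,6],
    [0,0,9],
    [0,0,12],
    [0,0,15],
    [0,0,18],
    [0,0,20],
    [0,0,20],
  ],
  fingers=[-0.6,-0.6,-0.6,-0.6,-0.6,-0.6,-0.6,-0.6],
)

```text
t: 15.0
eef_pos: [521.8, -142.1, 202.6]
eef_rot: [0.355, 0.874, 0.165, 0.288]
ft_force: [-16.2, -2.3, 9.9]
opening: 0.28
grasp_force: 50.0
```

```bash
python3 -c "
from h import *
rel()"
```

```text
t 15.0 tcp rel mouth: x,y lateral [-1.29  0.12] key tip out -18.17 force xyz tool [  6.5  -0.1 -18. ] torque [-0.23  1.56 -0.07] tilt err [ 0.2  0.1 52.2] q [-0.52  0.07  2.28  1.07  0.45 -2.22] op 0.28
```

step_arm(
  offset=[
    [0,0,0],
    [0,0,0],
    [0,0,0],
    [0,0,0],
    [0,0,0],
    [0,0,0],
    [0,0,0],
    [0,0,0],
  ],
  rot=[
    [0,0,3],
    [0,0,6],
    [0,0,9],
    [0,0,12],
    [0,0,15],
    [0,0,18],
    [0,0,20],
    [0,0,20],
  ],
  fingers=[-0.6,-0.6,-0.6,-0.6,-0.6,-0.6,-0.6,-0.6],
)

```text
t: 15.8
eef_pos: [521.5, -142.5, 201.7]
eef_rot: [0.502, 0.799, 0.212, 0.255]
ft_force: [-8.1, -4.0, -3.2]
opening: 0.282
grasp_force: 50.0
```

```bash
python3 -c "
from h import *
rel()"
```

```text
t 15.8 tcp rel mouth: x,y lateral [-0.47 -0.25] key tip out -18.66 force xyz tool [ 8.7 -2.9 -2.9] torque [ 0.49  1.95 -0.08] tilt err [ 0.4  0.1 72.2] q [-0.52  0.07  2.28  1.07  0.45 -1.87] op 0.282
```

step_arm(
  offset=[
    [0,0,0.05],
    [0,0,0.1],
    [0,0,0.1],
  ],
  rot=[
    [0,0,0],
    [0,0,0],
    [0,0,0],
  ],
  fingers=[-0.6,-0.6,-0.6],
)

```text
t: 16.1
eef_pos: [522.5, -142.7, 200.9]
eef_rot: [0.501, 0.799, 0.212, 0.255]
ft_force: [-2.4, -4.4, -7.2]
opening: 0.28
grasp_force: 50.0
```

```bash
python3 -c "
from h import *
rel()"
```

```text
t 16.1 tcp rel mouth: x,y lateral [-0.71 -0.59] key tip out -19.87 force xyz tool [ 6.9 -4.   3.7] torque [0.97 1.81 0.03] tilt err [ 0.4  0.  72.1] q [-0.51  0.07  2.28  1.07  0.44 -1.88] op 0.28
```

step_arm(
  offset=[
    [-0.06,-0.12,0.1],
    [-0.06,-0.12,0.2],
    [-0.06,-0.12,0.3],
    [-0.06,-0.12,0.3],
  ],
  rot=[
    [0,0,0],
    [0,0,0],
    [0,0,0],
    [0,0,0],
  ],
  fingers=[-0.6,-0.6,-0.6,-0.6],
)

```text
t: 16.5
eef_pos: [524.2, -142.9, 198.2]
eef_rot: [0.501, 0.799, 0.213, 0.255]
ft_force: [-0.2, -4.2, -6.1]
opening: 0.278
grasp_force: 50.0
```

```bash
python3 -c "
from h import *
rel()"
```

```text
t 16.5 tcp rel mouth: x,y lateral [-0.34 -0.95] key tip out -22.96 force xyz tool [ 4.4 -4.1  4.3] torque [0.82 1.36 0.06] tilt err [ 0.3  0.1 72.1] q [-0.51  0.08  2.28  1.09  0.44 -1.89] op 0.278
```

step_arm(
  offset=[
    [-0.1,-0.03,0.1],
    [-0.1,-0.03,0.2],
    [-0.1,-0.03,0.3],
    [-0.1,-0.03,0.3],
  ],
  rot=[
    [0,0,0],
    [0,0,0],
    [0,0,0],
    [0,0,0],
  ],
  fingers=[-0.6,-0.6,-0.6,-0.6],
)

```text
t: 16.9
eef_pos: [526.0, -143.0, 195.8]
eef_rot: [0.501, 0.799, 0.213, 0.255]
ft_force: [-0.8, -0.2, -6.2]
opening: 0.279
grasp_force: 50.0
```

```bash
python3 -c "
from h import *
rel()"
```

```text
t 16.9 tcp rel mouth: x,y lateral [-0.25 -1.4 ] key tip out -26.0 force xyz tool [ 4.5 -0.1  4.3] torque [0.04 1.09 0.03] tilt err [ 0.2  0.1 72.1] q [-0.51  0.09  2.28  1.1   0.44 -1.91] op 0.279
```

Eight millimetres past the contact and still free, so the key is in the slot. Continuing gently.

step_arm(
  offset=[
    [0,0,0.1],
    [0,0,0.2],
    [0,0,0.3],
    [0,0,0.3],
  ],
  rot=[
    [0,0,0],
    [0,0,0],
    [0,0,0],
    [0,0,0],
  ],
  fingers=[-0.6,-0.6,-0.6,-0.6],
)

```text
t: 17.3
eef_pos: [527.9, -143.0, 193.5]
eef_rot: [0.501, 0.799, 0.213, 0.255]
ft_force: [-0.6, 0.7, -5.0]
opening: 0.278
grasp_force: 50.0
```

```bash
python3 -c "
from h import *
rel()"
```

```text
t 17.3 tcp rel mouth: x,y lateral [-0.25 -1.67] key tip out -28.97 force xyz tool [3.5 0.8 3.6] torque [ 0.08  1.08 -0.02] tilt err [ 0.2  0.1 72.1] q [-0.51  0.09  2.28  1.11  0.43 -1.92] op 0.278
```

step_arm(
  offset=[
    [0,0,0.05],
    [0,0,0.1],
    [0,0,0.1],
  ],
  rot=[
    [0,0,0],
    [0,0,0],
    [0,0,0],
  ],
  fingers=[-0.6,-0.6,-0.6],
)

```text
t: 17.6
eef_pos: [528.4, -143.0, 193.0]
eef_rot: [0.501, 0.799, 0.213, 0.255]
ft_force: [-6.1, 0.3, -1.6]
opening: 0.278
grasp_force: 50.0
```

```bash
python3 -c "
from h import *
rel()"
```

```text
t 17.6 tcp rel mouth: x,y lateral [-0.28 -1.71] key tip out -29.63 force xyz tool [ 5.7  1.1 -2.6] torque [-0.15  1.15 -0.02] tilt err [ 0.2  0.1 72.1] q [-0.51  0.09  2.28  1.12  0.43 -1.92] op 0.278
```

step_arm(
  offset=[
    [0,0,0.05],
    [0,0,0.08],
    [0,0,0.08],
  ],
  rot=[
    [0,0,0],
    [0,0,0],
    [0,0,0],
  ],
  fingers=[-0.6,-0.6,-0.6],
)

```text
t: 17.9
eef_pos: [528.4, -143.0, 192.8]
eef_rot: [0.501, 0.799, 0.213, 0.255]
ft_force: [-18.4, -1.9, 12.1]
opening: 0.279
grasp_force: 50.0
```

```bash
python3 -c "
from h import *
rel()"
```

```text
t 17.9 tcp rel mouth: x,y lateral [-0.23 -1.71] key tip out -29.79 force xyz tool [  6.7   0.6 -21.1] torque [-0.39  1.28  0.  ] tilt err [ 0.2  0.  72.1] q [-0.51  0.1   2.28  1.12  0.43 -1.92] op 0.279
```

step_arm(
  offset=[
    [0,0,-0.05],
    [0,0,-0.08],
    [0,0,-0.08],
  ],
  rot=[
    [0,0,0],
    [0,0,0],
    [0,0,0],
  ],
  fingers=[-0.6,-0.6,-0.6],
  force=15,
)

```text
t: 18.2
eef_pos: [528.4, -143.1, 193.0]
eef_rot: [0.501, 0.799, 0.213, 0.255]
ft_force: [-7.3, -0.9, 0.7]
opening: 0.283
grasp_force: 15.0
```

step_arm(
  offset=[
    [0,0,0],
    [0,0,0],
    [0,0,0],
    [0,0,0],
    [0,0,0],
  ],
  rot=[
    [0,0,0],
    [0,0,0],
    [0,0,0],
    [0,0,0],
    [0,0,0],
  ],
  fingers=[0.1,0.1,0.1,0.1,0.1],
)

```text
t: 18.7
eef_pos: [528.7, -143.1, 193.1]
eef_rot: [0.501, 0.799, 0.213, 0.255]
ft_force: [0.1, -0.5, 0.2]
opening: 0.548
grasp_force: 0.0
```

step_arm(
  offset=[
    [0,0,-1],
    [0,0,-2.5],
    [0,0,-4],
    [0,0,-6],
    [0,0,-9],
    [0,0,-12],
    [0,0,-15],
    [0,0,-15],
  ],
  rot=[
    [0,0,0],
    [0,0,0],
    [0,0,0],
    [0,0,0],
    [0,0,0],
    [0,0,0],
    [0,0,0],
    [0,0,0],
  ],
  fingers=[0.1,0.1,0.1,0.1,0.1,0.1,0.1,0.1],
)

```text
t: 19.5
eef_pos: [435.2, -156.8, 312.8]
eef_rot: [0.501, 0.799, 0.212, 0.258]
ft_force: [-0.4, -0.0, -0.6]
opening: 0.547
grasp_force: 0.0
```

Run:
```python
from h import *
rel()
o=[]
for n,c in(('scene',(358,205)),('top',(355,180))):
    im=robot.capture(n)
    for w,h in((50,37),(100,74)):o.append(cv2.resize(im[c[1]-h:c[1]+h,c[0]-w:c[0]+w],(400,296),interpolation=cv2.INTER_CUBIC))
cv2.imwrite('pics/end.png',np.vstack([np.hstack(o[:2]),np.hstack(o[2:])]))
```

```text
t 19.5 tcp rel mouth: x,y lateral [-2.5 -2.4] key tip out 122.76 force xyz tool [0.7 0.  0.2] torque [ 0.05  0.39 -0.04] tilt err [ 0.3 -0.2 72. ] q [-0.71 -0.24  2.25  0.73  0.78 -1.6 ] op 0.547
```

View pics/end.png

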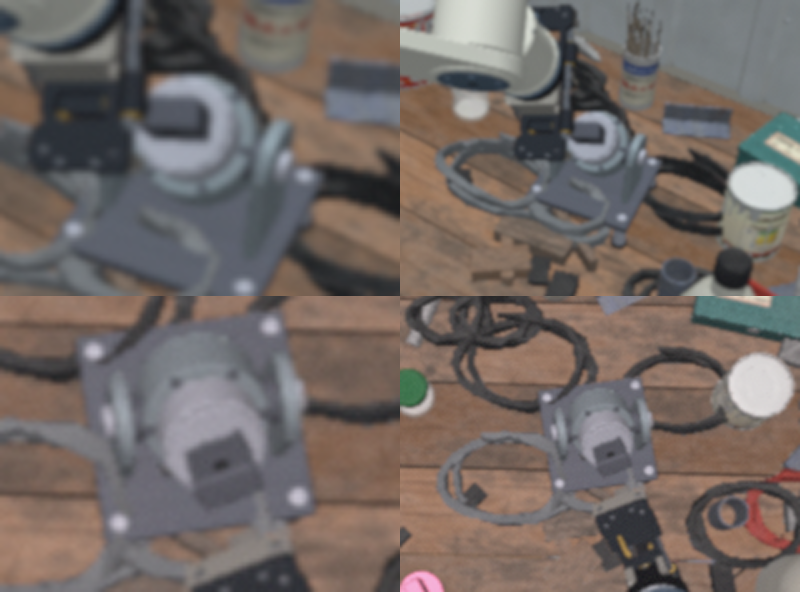

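The arbor sits in the collar with the flange on the rim (scene crop about (190,125)), and the tin, jar and pipe are standing. I'll confirm the seat with a light push from closed fingertips on the tang end.

step_arm(
  offset=[
    [0,0,0],
    [0,0,0],
    [0,0,3],
    [0,0,6],
    [0,0,9],
    [0,0,10.5],
    [0,0,10.8],
    [0,0,10.8],
  ],
  rot=[
    [0,0,0],
    [0,0,0],
    [0,0,0],
    [0,0,0],
    [0,0,0],
    [0,0,0],
    [0,0,0],
    [0,0,0],
  ],
  fingers=[-1,-1,-1,-1,-1,-1,-1,-1],
)

```text
t: 20.4
eef_pos: [502.3, -145.9, 224.5]
eef_rot: [0.501, 0.8, 0.213, 0.254]
ft_force: [0.6, 0.7, 0.2]
opening: 0.007
grasp_force: 0.0
```

```bash
python3 -c "
from h import *
rel()"
```

```text
t 20.4 tcp rel mouth: x,y lateral [ 0.3  -0.95] key tip out 11.36 force xyz tool [-0.7  0.6  0.3] torque [ 0.1   0.41 -0.03] tilt err [ 0.2  0.2 72.1] q [-0.56 -0.    2.28  0.96  0.51 -1.78] op 0.007
```

step_arm(
  offset=[
    [0,0,0.1],
    [0,0,0.2],
    [0,0,0.3],
    [0,0,0.3],
  ],
  rot=[
    [0,0,0],
    [0,0,0],
    [0,0,0],
    [0,0,0],
  ],
  fingers=[-1,-1,-1,-1],
)

```text
t: 20.8
eef_pos: [504.3, -146.6, 223.7]
eef_rot: [0.501, 0.799, 0.213, 0.255]
ft_force: [0.3, 0.6, -0.7]
opening: 0.008
grasp_force: 0.0
```

```bash
python3 -c "
from h import *
rel()"
```

```text
t 20.8 tcp rel mouth: x,y lateral [-0.71 -1.89] key tip out 9.55 force xyz tool [0.1 0.6 0.8] torque [-0.01  0.38 -0.01] tilt err [ 0.3  0.  72.1] q [-0.55  0.    2.28  0.97  0.5  -1.79] op 0.008
```

Contact is expected at about 7.5 (−29.8 + 37.3).

step_arm(
  offset=[
    [0,0,0.1],
    [0,0,0.2],
    [0,0,0.2],
  ],
  rot=[
    [0,0,0],
    [0,0,0],
    [0,0,0],
  ],
  fingers=[-1,-1,-1],
)

```text
t: 21.1
eef_pos: [504.8, -146.5, 223.3]
eef_rot: [0.501, 0.799, 0.213, 0.256]
ft_force: [-35.3, -2.5, 34.1]
opening: 0.006
grasp_force: 24.2
```

```bash
python3 -c "
from h import *
rel()"
```

```text
t 21.1 tcp rel mouth: x,y lateral [-0.79 -1.87] key tip out 8.89 force xyz tool [  6.    2.4 -48.7] torque [-0.59  1.53 -0.08] tilt err [ 0.2 -0.1 72. ] q [-0.55  0.    2.28  0.97  0.5  -1.8 ] op 0.006
```

step_arm(
  offset=[
    [0,0,0.05],
    [0,0,0.1],
    [0,0,0.1],
  ],
  rot=[
    [0,0,0],
    [0,0,0],
    [0,0,0],
  ],
  fingers=[-1,-1,-1],
)

```text
t: 21.4
eef_pos: [504.9, -146.5, 223.2]
eef_rot: [0.5, 0.799, 0.213, 0.257]
ft_force: [-56.3, -3.9, 52.9]
opening: 0.006
grasp_force: 38.1
```

```bash
python3 -c "
from h import *
rel()"
```

```text
t 21.4 tcp rel mouth: x,y lateral [-0.82 -1.88] key tip out 8.74 force xyz tool [ 10.4   4.  -76.5] torque [-0.88  2.3   0.01] tilt err [ 0.2 -0.1 72. ] q [-0.55  0.    2.28  0.98  0.5  -1.8 ] op 0.006
```

step_arm(
  offset=[
    [0,0,-0.5],
    [0,0,-2],
    [0,0,-5],
    [0,0,-9],
    [0,0,-13],
    [0,0,-16],
    [0,0,-16],
    [0,0,-16],
  ],
  rot=[
    [0,0,0],
    [0,0,0],
    [0,0,0],
    [0,0,0],
    [0,0,0],
    [0,0,0],
    [0,0,0],
    [0,0,0],
  ],
  fingers=[-1,-1,-1,-1,-1,-1,-1,-1],
)

```text
t: 22.2
eef_pos: [406.8, -160.1, 346.0]
eef_rot: [0.501, 0.799, 0.213, 0.256]
ft_force: [-0.4, 0.3, 0.6]
opening: 0.003
grasp_force: 0.0
```

Run:
```python
from h import *
rel()
o=[]
for n,c in(('scene',(358,205)),('top',(355,180))):
    im=robot.capture(n)
    for w,h in((50,37),(100,74)):o.append(cv2.resize(im[c[1]-h:c[1]+h,c[0]-w:c[0]+w],(400,296),interpolation=cv2.INTER_CUBIC))
cv2.imwrite('pics/end2.png',np.vstack([np.hstack(o[:2]),np.hstack(o[2:])]))
```

```text
t 22.2 tcp rel mouth: x,y lateral [-1.14 -1.74] key tip out 166.5 force xyz tool [-0.1  0.4 -0.7] torque [ 0.03  0.32 -0.04] tilt err [ 0.3 -0.  72.1] q [-0.79 -0.32  2.22  0.68  0.91 -1.58] op 0.003
```

View pics/end2.png

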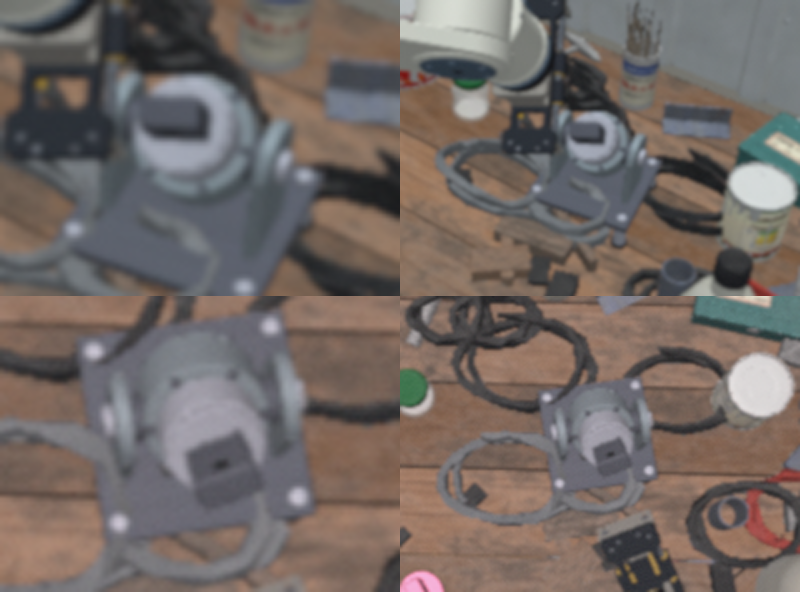

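```bash
python3 -c "
from bench import robot
print(robot.hand_in())"
```

```text
the job is handed in; nothing more can be done
None
```

The arbor is home in the socket: its key dropped after about 60° of turning, the flange looks flush on the collar, and it is released and handed in at about 22 s with the tin, jar and pipe untouched. Two pushes were firmer than asked, about 67 N at first contact and 77 N when checking the seat; the wrist limit is 120 N.

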